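Secure an instrument case for sea

ROBOT

A 6-joint arm with a two-finger parallel gripper is mounted at the origin on the work surface. World frame = base frame: x ahead of the robot, y to its left, z up, the work surface at z = 0. Lengths are in m, angles in rad, forces in N, time in s.
With the tool pointing down it reaches from about 0.25 to 0.725 m from the base axis. Payload 4 kg.
Tool frame: the origin (TCP) lies midway between the tips of the shut fingers; the grasp point (between the pads) lies 19 mm behind it; z points along the fingers, y is the direction in which the jaws open and shut (so a half turn about z gives the same grasp; the last joint's range is limited). The gripper opens to 85 mm and grips with 20 to 120 N. Pads are 22 mm wide; open, the fingers measure 114 mm over their backs; the gripper's body (76 mm by 85 mm) begins 54 mm behind the grasp point. The pads swing forward as they close: fully open they stand 13 mm farther back than shut.
Start: joints at [1.124, 0.241, 0.005, 1.335, 0, 1.571], TCP at [0.216, 0.451, 0.231] pointing down, gripper open.
Joint ranges: [-2.72, 2.72], [-1.05, 1.87], [-1.09, 1.28], [-1.99, 2.15], [-1.42, 1.44], [-3.14, 3.14]. Speed limits (rad/s): [2.79, 2.79, 3.14, 3.14, 3.14, 3.14].

INTERFACE

Orientations are given as a unit quaternion [x, y, z, w].
In Python, from workcell import bot gives the robot as it stands.
- The arm moves only by the shell command python3 -m inch 'ROWS'. ROWS is JSON, a list of rows, each a list of 5 numbers: the shift along the tool's x, y, z scaled (see below), then the turn about the tool's z scaled (see below), then the closure, from 0 (fully open) to 1 (shut). A call has 1 to 10 rows; each row is the pose to reach, as a shift and turn from the pose commanded when the call began, along the tool's axes at that moment; what a row does not reach only later rows make up. The controller multiplies each number of a shift by 100 cm and each number of a turn by 120 degrees. A row lasts 1/8 s, in which the tool goes at most 62.5 mm and 10.7 degrees, less where a joint would pass 70% of its speed; a pose out of reach is approached as far as the arm can. A call with a number of a shift or a turn outside -1 to 1 is refused whole. A call with a gripper value outside its range is refused whole. The fingers move at their own pace and stop on an object; the grip force is fixed at half the most. Time passes only in rows, so rows that repeat a pose let the fingers close. It gives the time, the measured TCP pose, the force and the opening at its end, in the units of the state.
- bot.get_obs(): the state, without advancing time (a new reading comes with each control period).
- bot.camera(name): name is "scene" or "top" or "wrist"; returns the picture (480x640x3 uint8, red, green, blue); there is no depth.
- bot.calibration(name): a dict with "intrinsics" (3x3 intrinsics, pixels), "k1" (the pictures are not rectified: a ray, as slopes to the right and down, at radius r is drawn at 1 + k1 r^2 times it, then the intrinsics apply), "xyz" and "attitude" of the camera in the world; the wrist camera has in their place "tool_from_camera" (4x4, takes a point from camera to tool coordinates, whose origin is the TCP and whose axes are the flange's). Camera axes: x right, y down, z forward; pixel columns grow to the right and rows downward; lengths in m; the calibration is good to about 2 mm. A picture is of the moment at which its call begins: read the wrist's pose just before it. calibration takes no time and is no camera call.
- bot.job_done(): hands the job in, once; it reports no verdict.
Trained networks look in the newest picture that a camera, given by its name, has taken for a name from the list of things; names that differ only in an ending like _2 or _b are one class to them, and where a whole thing is asked for, a point or a joint stands for the part that bears it (a point fixed in the world has none). Each returns a list of dicts, best first, with "score" (0 to 1); they miss things now and then, are a little off and sometimes report something else, mostly with a low value. They report only what shows in the picture. A call takes as long as a camera call.
- bot.masks_of(camera, target): "pixels" (480x640 bool, what is visible of it) and "extent" ([left, top, width, height] as shares, 0 to 1, of the picture: columns of its width, rows of its height, round what is visible of it).
- bot.spot_point(camera, target): "point" ([column, row] as shares, 0 to 1, of the picture: columns of its width, rows of its height: a listed point, or the origin of a listed thing).
The state is a dict: "clock": time; "joint_pos": joint angles; "joint_vel": joint speeds; "tau": joint torques, N m; "eef_pos": TCP position; "tool_rot": TCP orientation; "ft_force": force on the tool from outside, world axes, zero at the start; "ft_torque": the same for the moment, N m; "grip_width": finger opening in m.
Only numpy, scipy, OpenCV 4.12 (cv2) and the standard library are available. Lean on these libraries where they do the work, as an engineer would, in place of code of your own. Each camera call takes 0.05 s, during which the arm holds its last target.

TASK

One of the two bench clamps that hold down the grey instrument case is still slack, its sliding dog drawn back and its wing nut loose. With a fingertip push that dog fully home over the case's foot, then turn its wing nut clockwise with repeated fingertip strokes on its wings, without gripping it, until it stops fully home, and draw clear. Leave the other clamp as it is, do not shift or lift the case, and leave everything else on the bench in its place.

Things in the scene. Friction and masses are not known exactly. Their poses are not given: they have to be found in the camera images.
- case: Grey instrument case with aluminium lid, 160 (x) x 360 (y) x 80 mm high, 3.5 kg, loose on the bench between robot and clamps. Origin: centre of its underside; x points to the clamps (away from the robot), z up. Clamp side: wall at x = 80 mm; foot flange 10 mm thick out to x = 103 mm; lid lip, 66 to 80 mm above the bench, out to x = 96 mm.
- slack: Slack bench clamp, fixed: dark base bar 46 wide, 12 mm high, x = -13 to 90 mm, and an upright 10 mm stud (top 56 mm up). Origin: on the bench on the stud's axis; x points away from the case, z up. Case wall at x = -41, edge of its lid lip at x = -25 mm: no finger fits behind that edge, but the wings pass below the lip, so turn the nut by separate strokes on the side away from the case.
- slack_lug (a point): Middle of the outer face of the dog's upturned lug, 40 mm above the bench, at clamp x = 80 mm drawn back, 60 mm home. Push it towards the case (clamp -x). The dog is a flat slotted aluminium bar 36 wide on the base, top 20.5 mm above the bench; lug 36 wide, 8 thick, top 50 mm above the bench. Friction about 2 N.
- slack_dog (a joint): Slide of the slack clamp's dog, m: 0 = drawn back, clear of the case; 0.020 = fully home against its stop, its nose over the case's flange. It stays where it is left.
- slack_wings: Wings of the slack clamp's steel wing nut (the half thickness pushed to tighten). Origin on the stud axis under the nut's washer, 20.7 mm above the bench (the fine thread sinks too little to see), z up. Wings along x and -x, span 72, 5 mm thick in all (y = +-2.5), 11.5 to 31.5 mm above the origin, tips to 34.5; hub radius 11.5, top 20 mm above the origin.
- slack_wingbacks: The other half thickness of the same wings, same frame. Tightening pushes only on the faces of slack_wings (y > 0 at x > 0, y < 0 at x < 0); pressing both halves at once is gripping the wing.
- slack_nut (a joint): Turn of the slack clamp's wing nut, rad: grows as it is tightened, clockwise seen from above; 12.0 = fully home (firm stop), starts 1.1 to 1.7 turns short of that. Friction about 0.035 N m, and it stays where it is left. Home, one wing points 0.35 rad clockwise (seen from above) of the clamp's +x.
- tight: The other clamp, of the same make and size and parallel to the slack one, already set: leave it alone. Which of the two is on the left varies. They stand about 210 mm apart.
- tight_dog (a joint): Dog of the tight clamp, 0.020 = home, as it is at the start.
- tight_nut (a joint): Wing nut of the tight clamp, 12.0 = home, as it is at the start.
- jar: Bystander, loose (sizes in mm): amber jar with white lid, 42 wide, 55 high, between the clamps.
- offcut: Bystander, loose (sizes in mm): pale wood offcut 50 x 34 x 30, between the clamps, farther out than the jar.
- mouse: Bystander, loose (sizes in mm): computer mouse 100 x 56 x 32.
- screwdriver: Bystander, loose (sizes in mm): screwdriver lying on the bench.
- tape: Bystander, loose (sizes in mm): roll of tape, 90 across, 24 high.
- mug: Bystander, loose (sizes in mm): white mug, 80 across, 90 high.
- recorder: Bystander, loose (sizes in mm): blue pocket recorder 100 x 60 x 24.
- wrench: Bystander, loose (sizes in mm): wrench lying on the bench.

How it is judged:
By the outcome, as a careful person would: the job done as asked, in the order asked, and still so for the second after the job is handed in, with the robot touching nothing.
It also fails if it takes over 61 s, if anything falls off the work surface, if the arm or the gripper's body presses on something with over 40 N, if the wrist force passes 120 N, or if a joint passes its speed limit or range.

## Working session

There is one attempt and no reset: what is moved stays moved. The work goes in short steps, Python scripts to look and compute and a shell command to move; the robot and the scene stay as the last step left them, time stands still between calls to the robot, and variables do not carry over. Pictures are saved under pics/ and viewed, and the job is handed in when it is done.

```bash
mkdir -p pics; ls; python3 - <<'E'
from workcell import bot
import cv2
o=bot.get_obs()
for k,v in o.items(): print(k,v)
for n in ["scene","top","wrist"]:
    im=bot.camera(n); cv2.imwrite(f"pics/{n}0.png",im[:,:,::-1]); print(n,bot.calibration(n))
    for t in ["slack","slack_lug","slack_wings","tight","case"]:
        try:
            for r in bot.spot_point(n,t)[:2]: print(t,r)
        except Exception as e: print(t,e)
print(bot.get_obs()["clock"])
E
```

```text
pics
clock 0.0
joint_pos [1.12400770e+00 2.41398165e-01 3.68531006e-03 1.33520028e+00
 2.92248494e-05 1.57079526e+00]
joint_vel [-0.00029172 -0.0009416  -0.00027619  0.00045457 -0.00076611 -0.00099936]
tau [-3.47027026e-04 -3.72317398e+01  2.52408224e+01  1.71207252e-02
 -8.06801495e-05  3.13012720e-06]
eef_pos [0.21574634 0.45033597 0.23040551]
tool_rot [ 2.21540233e-01  9.75150658e-01 -1.02886820e-03 -2.48730002e-04]
ft_force [-0.46169243  0.3552299   0.25922143]
ft_torque [-0.04899244 -0.03197025  0.05967717]
grip_width 0.08525210637192854
scene {'intrinsics': array([[478.37567915,   0.        , 313.5628558 ],
       [  0.        , 478.37567915, 245.76309093],
       [  0.        ,   0.        ,   1.        ]]), 'k1': -0.01594707587719064, 'xyz': array([1.26956813, 0.21057689, 0.70737789]), 'attitude': array([ 0.5330181 ,  0.74109405, -0.3263302 , -0.24531593])}
slack {'point': [0.4605, 0.5069], 'score': 0.96}
slack {'point': [0.4853, 0.5894], 'score': 0.51}
slack_lug {'point': [0.8025, 0.5656], 'score': 0.75}
slack_lug {'point': [0.4269, 0.5121], 'score': 0.71}
slack_wings {'poin
[... 786 characters left out ...]
t': [0.4605, 0.6525], 'score': 0.75}
case {'point': [0.3761, 0.3556], 'score': 0.21}
wrist {'intrinsics': array([[384.88617797,   0.        , 323.44192622],
       [  0.        , 384.88617797, 247.92362062],
       [  0.        ,   0.        ,   1.        ]]), 'k1': -0.07756276085707864, 'tool_from_camera': array([[-8.00856874e-04, -9.51770987e-01, -3.06808323e-01,
         7.80219934e-02],
       [ 9.99999162e-01, -1.07444797e-03,  7.22836319e-04,
        -3.94655963e-04],
       [-1.01762422e-03, -3.06807487e-01,  9.51771049e-01,
        -1.42145190e-01],
       [ 0.00000000e+00,  0.00000000e+00,  0.00000000e+00,
         1.00000000e+00]])}
case {'point': [0.1989, 0.97], 'score': 0.91}
0.9
```

View pics/scene0.png

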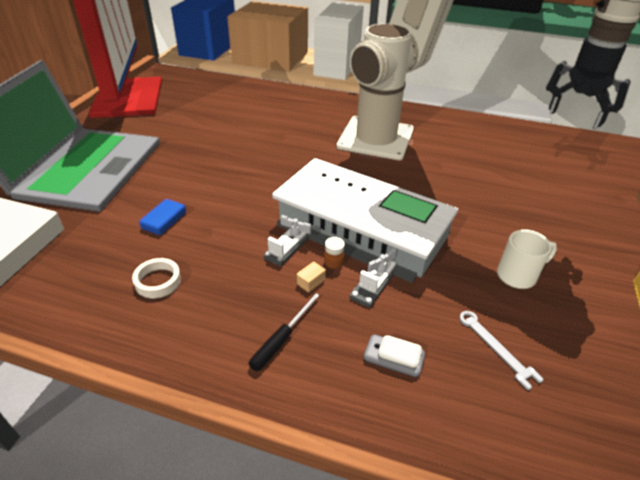

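View pics/top0.png

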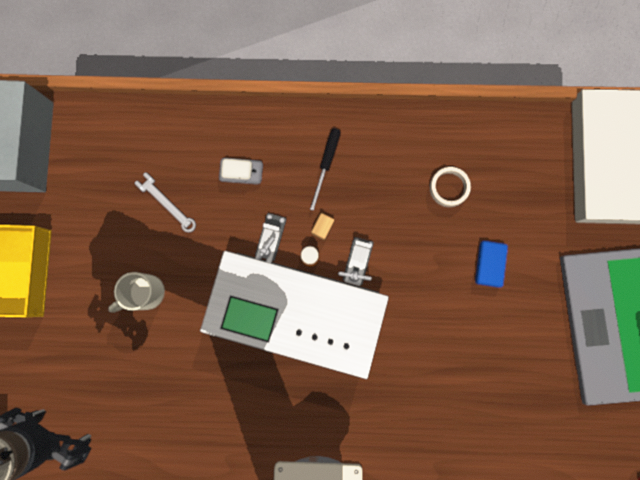

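View pics/wrist0.png

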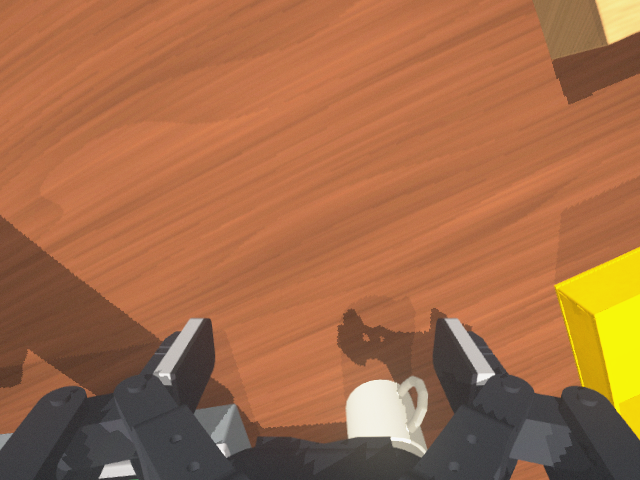

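```bash
python3 - <<'E'
import cv2
a=cv2.imread("pics/top0.png")[200:300,230:400]; cv2.imwrite("pics/topz.png",cv2.resize(a,None,fx=4.7,fy=4.7,interpolation=cv2.INTER_CUBIC))
a=cv2.imread("pics/scene0.png")[200:310,255:405]; cv2.imwrite("pics/scenez.png",cv2.resize(a,None,fx=5.3,fy=5.3,interpolation=cv2.INTER_CUBIC))
E
```

```text
(no output)
```

View pics/topz.png

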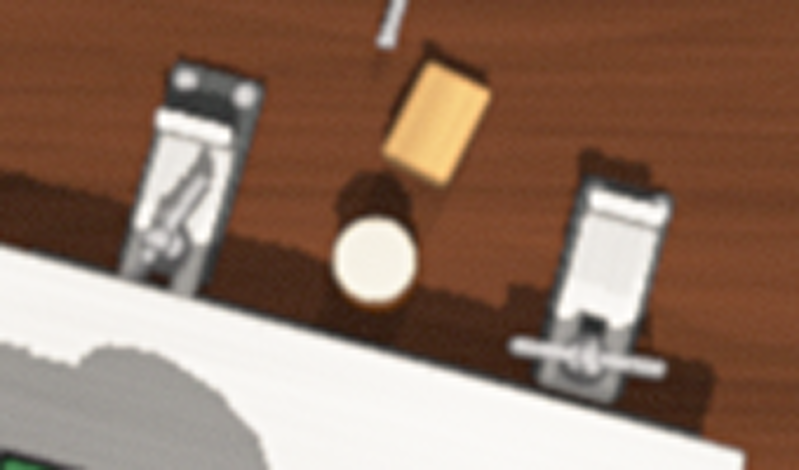

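View pics/scenez.png

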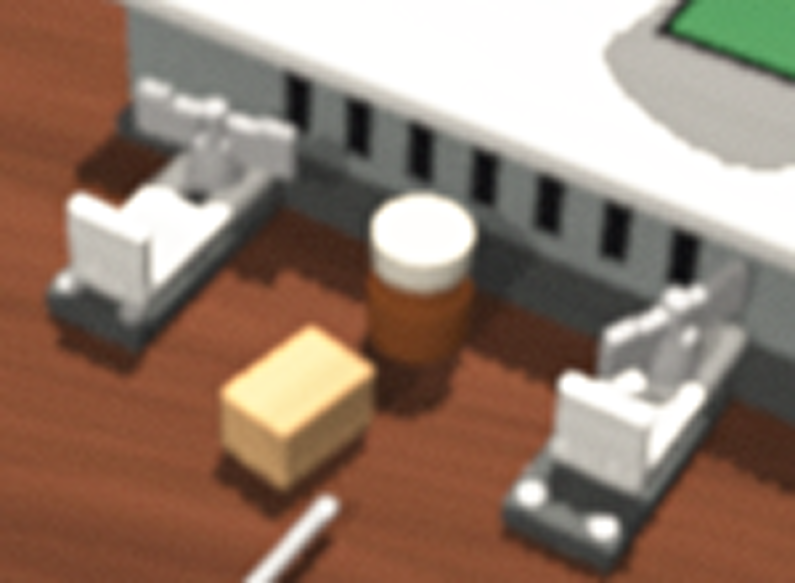

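```bash
cat > h.py <<'E'
from workcell import bot
import numpy as np, cv2
from scipy.spatial.transform import Rotation as R
def cam(n,obs=None):
    c=bot.calibration(n)
    if n=="wrist":
        o=obs or bot.get_obs(); T=c["tool_from_camera"]; Rt=R.from_quat(o["tool_rot"]).as_matrix()
        return c,Rt@T[:3,:3],Rt@T[:3,3]+np.array(o["eef_pos"])
    return c,R.from_quat(c["attitude"]).as_matrix(),np.array(c["xyz"])
def toworld(n,px,z,C=None):
    c,Rm,t=C or cam(n)
    u=cv2.undistortPoints(np.array([[px]],float),c["intrinsics"],np.array([c["k1"],0,0,0.]))[0,0]
    d=Rm@np.array([u[0],u[1],1]); s=(z-t[2])/d[2]; return t+s*d
def topix(n,P,C=None):
    c,Rm,t=C or cam(n)
    q=np.atleast_2d(P)-t
    p,_=cv2.projectPoints((q@Rm)[:,None,:].astype(float),np.zeros(3),np.zeros(3),c["intrinsics"],np.array([c["k1"],0,0,0.]))
    return p[:,0]
W=np.array([640,480])
E
python3 - <<'E'
from h import *
for n,px,z in [("top",(0.5641,0.5023),.04),("top",(0.5534,.5725),0),("top",(.4119,.5312),0),("top",(.5492,.5712),.0207),("scene",(.4269,.5121),.04),("scene",(.4605,.5069),0),("scene",(.4609,.4815),.0207)]:
    print(n,px,toworld(n,np.array(px)*W,z).round(4))
# zoomed manual: stud tops / lug
z=lambda a,b:(230+a/4.7,200+b/4.7)
for nm,p,h in [("studS",z(588,352),.056),("lugS",z(630,200),.05),("wingL",z(512,345),.05),("wingR",z(664,369),.05),("caseL corner",(226,254),.08),("caseR",(387,296),.08),("caseBR",(368,377),.08),("caseBL",(203,332),.08),("studT",z(165,240),.056),("jar",z(375,260),.055),("offcut",z(440,120),.03)]:
    print(nm,toworld("top",p,h).round(4))
print(topix("top",[0.4,-.085,0]))
E
```

```text
top (0.5641, 0.5023) [ 0.5876 -0.0844  0.04  ]
top (0.5534, 0.5725) [ 0.5135 -0.0728  0.    ]
top (0.4119, 0.5312) [0.5541 0.1391 0.    ]
top (0.5492, 0.5712) [ 0.5136 -0.0654  0.0207]
scene (0.4269, 0.5121) [ 0.5851 -0.0914  0.04  ]
scene (0.4605, 0.5069) [ 0.5206 -0.0674 -0.    ]
scene (0.4609, 0.4815) [ 0.5038 -0.0726  0.0207]
studS [ 0.5101 -0.0716  0.056 ]
lugS [ 0.5832 -0.0905  0.05  ]
wingL [ 0.5128 -0.036   0.05  ]
wingR [ 0.5034 -0.1078  0.05  ]
caseL corner [0.5467 0.2114 0.08  ]
caseR [ 0.4652 -0.1393  0.08  ]
caseBR [ 0.2943 -0.1012  0.08  ]
caseBL [0.3781 0.2524 0.08  ]
studT [0.5578 0.1294 0.056 ]
jar [0.5509 0.0298 0.055 ]
offcut [0.6225 0.0009 0.03  ]
[[358.58563154 324.49579287]]
```

```bash
cat >> h.py <<'E'
STUD=np.array([0.510,-0.0715]); PHI=np.radians(-13.1)   # clamp pose estimate
def rows(poses,start=None):
    """poses: list of (x,y,z,yaw_deg) world TCP, tool down; prints scaled shift/turn from commanded pose."""
    if start is None:
        o=bot.get_obs(); p=np.array(o["eef_pos"]); m=R.from_quat(o["tool_rot"]).as_matrix(); yw=np.degrees(np.arctan2(m[1,0],m[0,0]))
        start=(*p,yw)
    a=np.radians(start[3]); X=np.array([np.cos(a),np.sin(a),0]); Z=np.array([0,0,-1.]); Y=np.cross(Z,X)
    out=[]
    for q in poses:
        d=np.array(q[:3])-np.array(start[:3]); t=-((q[3]-start[3]+180)%360-180)
        out.append([round(float(d@X),4),round(float(d@Y),4),round(float(d@Z),4),round(t/120,4)])
    return out
def cl(cx,cy): # clamp -> world xy
    return STUD+np.array([np.cos(PHI)*cx-np.sin(PHI)*cy,np.sin(PHI)*cx+np.cos(PHI)*cy])
E
python3 - <<'E'
from h import *
o=bot.get_obs();m=R.from_quat(o["tool_rot"]).as_matrix();print(m.round(3))
print(rows([(0.54,-.08,.17,166.9)],(0.216,0.451,0.231,154.4)))
E
```

```text
[[-0.902  0.432 -0.   ]
 [ 0.432  0.902  0.   ]
 [ 0.     0.    -1.   ]]
[[-0.5216, -0.3389, 0.061, -0.1042]]
```

```bash
python3 -m inch '[[-0.5216,-0.3389,0.061,-0.1042,1],[-0.5216,-0.3389,0.061,-0.1042,1],[-0.5216,-0.3389,0.061,-0.1042,1],[-0.5216,-0.3389,0.061,-0.1042,1],[-0.5216,-0.3389,0.061,-0.1042,1],[-0.5216,-0.3389,0.061,-0.1042,1],[-0.5216,-0.3389,0.061,-0.1042,1],[-0.5216,-0.3389,0.061,-0.1042,1],[-0.5216,-0.3389,0.061,-0.1042,1],[-0.5216,-0.3389,0.061,-0.1042,1]]'; python3 - <<'E'
from h import *
import time
o=bot.get_obs(); print(o["eef_pos"],o["joint_pos"],o["joint_vel"].round(3) if hasattr(o["joint_vel"],'round') else o["joint_vel"])
C=cam("wrist",o)
im=bot.camera("wrist"); cv2.imwrite("pics/w1.png",im[:,:,::-1])
for t,z in [("slack",0),("slack_lug",.04),("slack_wings",.0207)]:
    for r in bot.spot_point("wrist",t)[:2]: print(t,r,toworld("wrist",np.array(r["point"])*W,z,C).round(4))
E
```

```text
clock: 2.15
eef_pos: [0.5384, -0.0779, 0.1708]
tool_rot: [0.114, 0.993, 0.0, 0.0]
ft_force: [1.2, 1.1, 0.3]
grip_width: -0.0002
[ 0.53843704 -0.07785641  0.17077453] [-1.43786293e-01  3.59120889e-01  8.68653229e-03  1.21960326e+00
  3.30808139e-04  8.50876003e-02] [-0.749  0.609  0.739  0.12   0.005 -0.75 ]
slack {'point': [0.5127, 0.3875], 'score': 0.8} [ 0.51   -0.0675  0.    ]
slack_lug {'point': [0.5067, 0.6117], 'score': 0.77} [ 0.5846 -0.0882  0.04  ]
slack_lug {'point': [0.9966, 0.7475], 'score': 0.66} [0.7126 0.1679 0.04  ]
slack_wings {'point': [0.5011, 0.3948], 'score': 0.62} [ 0.5082 -0.0732  0.0207]
```

View pics/w1.png

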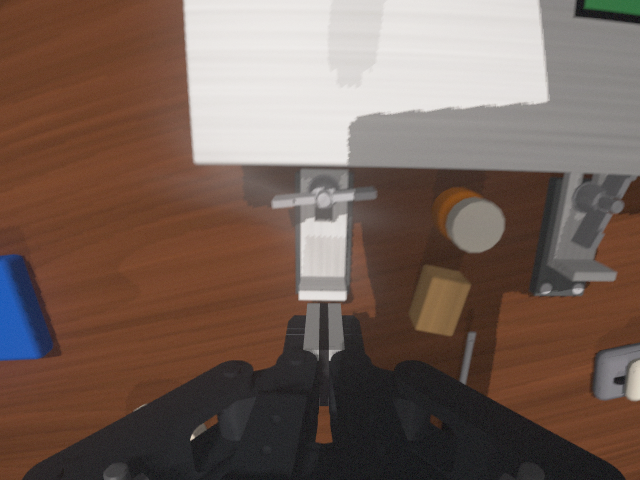

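```bash
python3 - <<'E'
from h import *
o=bot.get_obs(); print(o["clock"],o["eef_pos"],np.abs(o["joint_vel"]).max(),o["ft_force"],o["ft_torque"])
C=cam("wrist",o)
im=bot.camera("wrist"); cv2.imwrite("pics/w2.png",im[:,:,::-1])
np.savez("w2.npz",p=o["eef_pos"],q=o["tool_rot"])
for t,z in [("slack",0),("slack_lug",.04),("slack_wings",.0207)]:
    for r in bot.spot_point("wrist",t)[:2]: print(t,r,toworld("wrist",np.array(r["point"])*W,z,C).round(4))
v=im[150:320,240:440,::-1].copy(); v=cv2.resize(v,None,fx=3.5,fy=3.5,interpolation=cv2.INTER_CUBIC)
cv2.imwrite("pics/w2z.png",v)
E
```

```text
2.35 [ 0.53731475 -0.07696559  0.17001166] 0.0423946578707315 [ 0.45899658  0.38039196 -0.0714489 ] [3.50674083e-06 3.40195363e-02 2.26664443e-05]
slack {'point': [0.5089, 0.3887], 'score': 0.55} [ 0.5085 -0.0685  0.    ]
slack_lug {'point': [0.5075, 0.619], 'score': 0.97} [ 0.5857 -0.0876  0.04  ]
slack_wings {'point': [0.5025, 0.4021], 'score': 0.83} [ 0.5094 -0.0721  0.0207]
```

View pics/w2z.png

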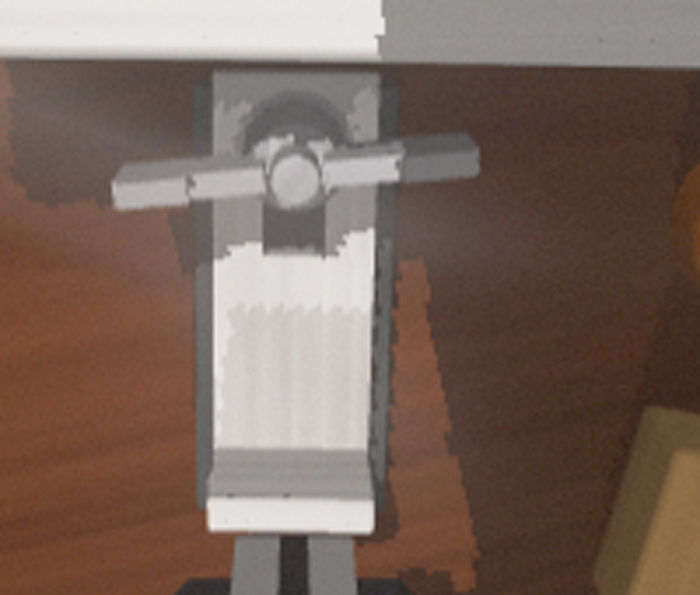

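```bash
python3 - <<'E'
from h import *
d=np.load("w2.npz"); C=cam("wrist",dict(eef_pos=d["p"],tool_rot=d["q"]))
z=lambda a,b:(240+a/3.5,150+b/3.5)
P={}
for nm,p,h in [("stud",z(295,181),.056),("lugL",z(209,532),.05),("lugR",z(374,531),.05),("lugLi",z(209,499),.05),("lugRi",z(374,499),.05),("wL",z(114,196),.054),("wR",z(478,165),.054),("lip0",z(0,58),.08),("lip1",z(690,68),.08),("baseL",z(198,505),.012)]:
    P[nm]=toworld("wrist",p,h,C); print(nm,P[nm].round(4))
a=lambda v:np.degrees(np.arctan2(v[1],v[0]))
print("lip dir",a(P["lip1"]-P["lip0"])-90, "lug dir",a(P["lugR"]-P["lugL"])-90, "wing",a(P["wR"]-P["wL"]),"wingmid",(P["wR"]+P["wL"])/2, np.linalg.norm(P["wR"]-P["wL"]))
m=(P["lugL"]+P["lugR"])/2; v=m-P["stud"]; print("stud->lug",np.hypot(*v[:2]),a(v),m)
E
```

```text
stud [ 0.5098 -0.0702  0.056 ]
lugL [ 0.5807 -0.1058  0.05  ]
lugR [ 0.5887 -0.0713  0.05  ]
lugLi [ 0.5732 -0.1039  0.05  ]
lugRi [ 0.5813 -0.0698  0.05  ]
wL [ 0.5049 -0.1053  0.054 ]
wR [ 0.5152 -0.035   0.054 ]
lip0 [ 0.4728 -0.1133  0.08  ]
lip1 [0.5015 0.0014 0.08  ]
baseL [ 0.5904 -0.1133  0.012 ]
lip dir -14.049195019806234 lug dir -12.941123912633358 wing 81.62930313853697 wingmid [ 0.51001873 -0.07014451  0.054     ] 0.0710003583994592
stud->lug 0.07716511626470526 -13.800315273305902 [ 0.58469053 -0.0885815   0.05      ]
```

```bash
sed -i 's/^STUD=.*/STUD=np.array([0.510,-0.0705]); PHI=np.radians(-13.7)/' h.py; python3 - <<'E'
from h import *
Y=180-13.7
print(rows([(*cl(.110,0),.08,Y),(*cl(.110,0),.036,Y),(*cl(.096,0),.036,Y),(*cl(.086,0),.036,Y),(*cl(.076,0),.036,Y),(*cl(.071,0),.036,Y)]))
E
```

```text
[[-0.0828, -0.0034, 0.0911, np.float64(0.0059)], [-0.0828, -0.0034, 0.1351, np.float64(0.0059)], [-0.0688, -0.0032, 0.1351, np.float64(0.0059)], [-0.0588, -0.0031, 0.1351, np.float64(0.0059)], [-0.0488, -0.003, 0.1351, np.float64(0.0059)], [-0.0438, -0.0029, 0.1351, np.float64(0.0059)]]
```

```bash
python3 -m inch '[[-0.0828,-0.0034,0.03,0.0059,1],[-0.0828,-0.0034,0.0911,0.0059,1],[-0.0828,-0.0034,0.1351,0.0059,1],[-0.0828,-0.0034,0.1351,0.0059,1],[-0.0828,-0.0034,0.1351,0.0059,1]]'; python3 - <<'E'
from h import *
o=bot.get_obs(); im=bot.camera("wrist"); cv2.imwrite("pics/w3.png",im[:,:,::-1])
im=bot.camera("scene"); cv2.imwrite("pics/s3.png",cv2.resize(im[170:320,230:430,::-1],None,fx=4,fy=4))
c=np.linalg.inv(np.array([[np.cos(PHI),-np.sin(PHI)],[np.sin(PHI),np.cos(PHI)]]))@(o["eef_pos"][:2]-STUD); print("clamp xy",c,o["eef_pos"],o["ft_force"])
E
```

```text
clock: 3.18
eef_pos: [0.6183, -0.0972, 0.038]
tool_rot: [0.119, 0.993, -0.0, 0.001]
ft_force: [-0.2, 0.0, 1.0]
grip_width: -0.0004
clamp xy [ 0.11154197 -0.00027223] [ 0.61830403 -0.09718188  0.03795107] [-0.24784239  0.01301305  0.96865901]
```

View pics/w3.png

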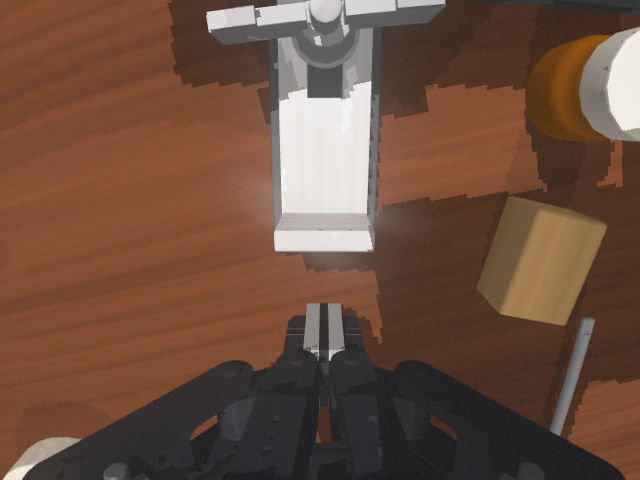

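View pics/s3.png

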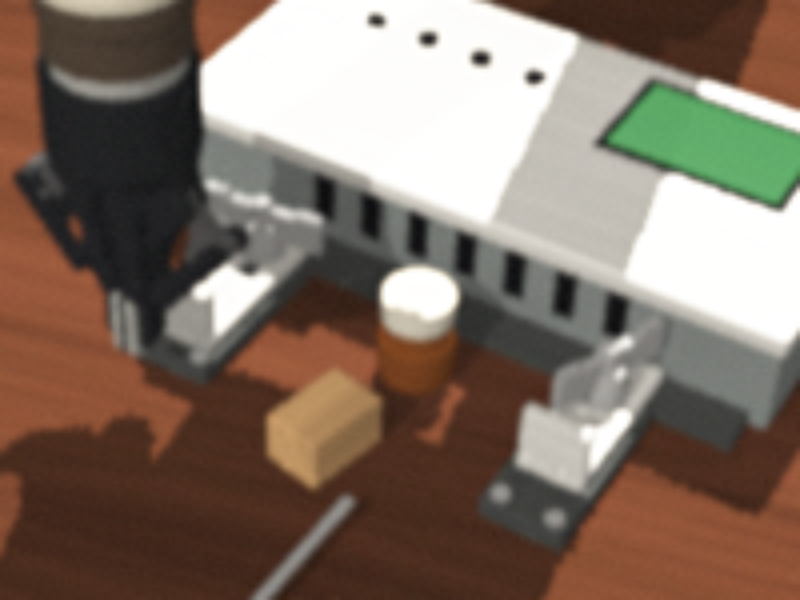

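```bash
python3 -m inch '[[0.012,0,0.002,0,1],[0.020,0,0.002,0,1],[0.026,0,0.002,0,1],[0.032,0,0.002,0,1],[0.036,0,0.002,0,1],[0.036,0,0.002,0,1]]'; python3 -m inch '[[0.002,0,0,0,1],[0.002,0,0,0,1]]'; python3 - <<'E'
from h import *
o=bot.get_obs(); im=bot.camera("wrist"); cv2.imwrite("pics/w4.png",im[:,:,::-1])
c=np.linalg.inv(np.array([[np.cos(PHI),-np.sin(PHI)],[np.sin(PHI),np.cos(PHI)]]))@(o["eef_pos"][:2]-STUD); print("clamp xy",c,o["eef_pos"],o["ft_force"])
E
```

```text
clock: 4.03
eef_pos: [0.5823, -0.0893, 0.0339]
tool_rot: [0.12, 0.993, 0.0, 0.0]
ft_force: [1.6, -0.4, 0.9]
grip_width: -0.0001
clock: 4.28
eef_pos: [0.5804, -0.0889, 0.0336]
tool_rot: [0.12, 0.993, 0.0, -0.0]
ft_force: [1.8, 1.0, 1.3]
grip_width: 0.0
clamp xy [ 0.0727173  -0.00119327] [ 0.58036582 -0.08888155  0.03355042] [1.81086286 0.95772232 1.30861074]
```

View pics/w4.png

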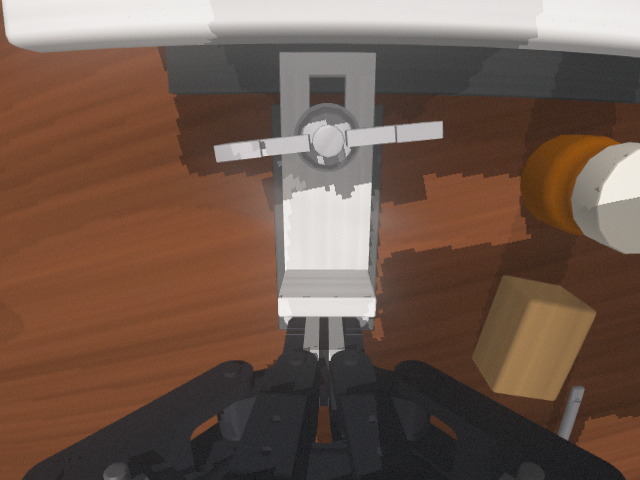

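```bash
python3 -m inch '[[0.002,0,0,0,1],[0.002,0,0,0,1]]'; python3 -m inch '[[0.002,0,0,0,1],[0.002,0,0,0,1]]';  python3 -m inch '[[0.001,0,0,0,1],[0.001,0,0,0,1]]'
```

```text
clock: 4.58
eef_pos: [0.5781, -0.0883, 0.0335]
tool_rot: [0.12, 0.993, 0.0, -0.0]
ft_force: [1.5, -0.8, 0.4]
grip_width: -0.0001
clock: 4.82
eef_pos: [0.5776, -0.0882, 0.0337]
tool_rot: [0.12, 0.993, -0.0, 0.001]
ft_force: [5.0, -0.4, -1.7]
grip_width: 0.0
clock: 5.08
eef_pos: [0.5776, -0.0882, 0.0337]
tool_rot: [0.12, 0.993, -0.0, 0.002]
ft_force: [7.1, -0.5, -3.9]
grip_width: -0.0003
```

```bash
python3 -m inch '[[-0.008,0,0,0,1],[-0.015,0,0,0,1],[-0.015,0,-0.03,0,1],[-0.015,0,-0.06,0,1],[-0.015,0,-0.06,0,1]]'; python3 - <<'E'
from h import *
o=bot.get_obs(); C=cam("wrist",o); im=bot.camera("wrist"); cv2.imwrite("pics/w5.png",im[:,:,::-1]); np.savez("w5.npz",p=o["eef_pos"],q=o["tool_rot"])
im=bot.camera("scene"); cv2.imwrite("pics/s5.png",cv2.resize(im[170:320,230:430,::-1],None,fx=4,fy=4))
c=np.linalg.inv(np.array([[np.cos(PHI),-np.sin(PHI)],[np.sin(PHI),np.cos(PHI)]]))@(o["eef_pos"][:2]-STUD); print("clamp xy",c,o["eef_pos"],o["ft_force"])
E
```

```text
clock: 5.7
eef_pos: [0.592, -0.0916, 0.0962]
tool_rot: [0.12, 0.993, -0.0, 0.002]
ft_force: [0.3, -0.5, -0.7]
grip_width: 0.0003
clamp xy [ 0.08463513 -0.00110201] [ 0.59196619 -0.09161548  0.09620281] [ 0.3316027  -0.45922643 -0.70062231]
```

View pics/w5.png

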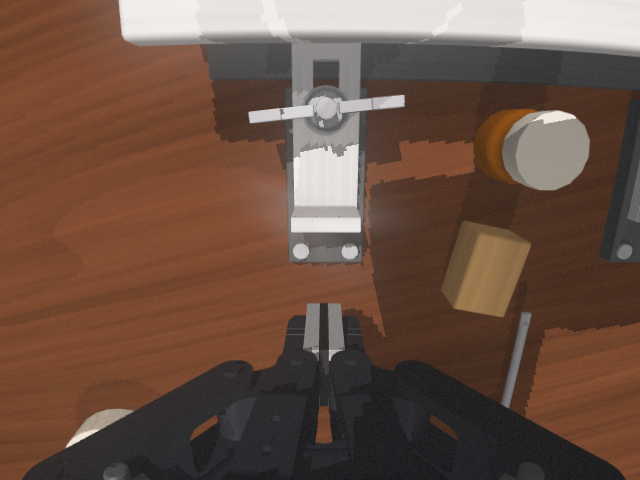

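View pics/s5.png

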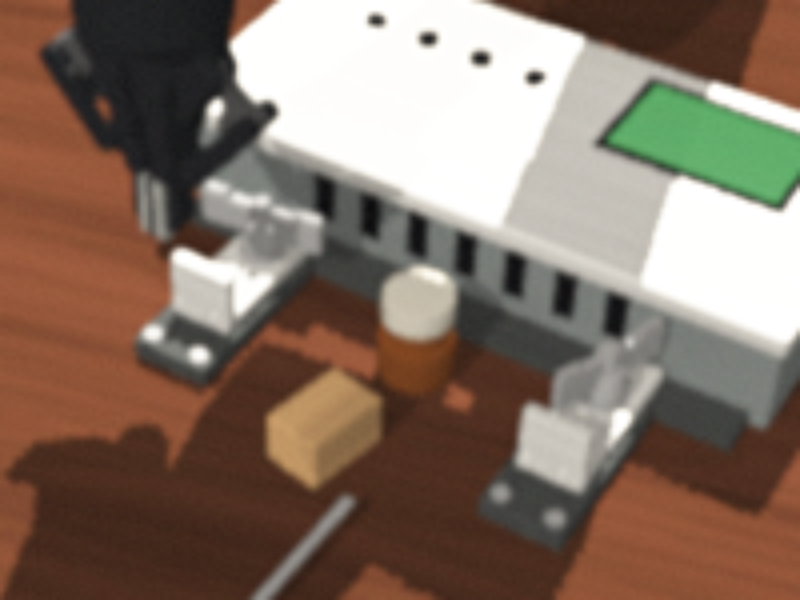

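```bash
cat >> h.py <<'E'
def ctr(th,s=.028,gap=0.,hx=.011,hy=.0085):
    t=np.radians(th); u=np.array([np.cos(t),np.sin(t)]); n=np.array([-np.sin(t),np.cos(t)])
    return s*u+(.0025+gap+hx*abs(n[0])+hy*abs(n[1]))*n
def plan(seq,yaw=166.3,start=None):
    "seq of (theta,gap,z)"
    P=[(*cl(*ctr(a,gap=g)),z,yaw) for a,g,z in seq]
    for (a,g,z),r in zip(seq,rows(P,start)): print(a,g,z,(ctr(a,gap=g)*1e3).round(1),[float(x) for x in r])
def ctip():
    o=bot.get_obs(); c=np.array([[np.cos(PHI),np.sin(PHI)],[-np.sin(PHI),np.cos(PHI)]])@(np.array(o["eef_pos"])[:2]-STUD)
    print("clampxy",c.round(4),"z",round(o["eef_pos"][2],4),"F",np.array(o["ft_force"]).round(1),"t",o["clock"])
E
python3 - <<'E'
from h import *
d=np.load("w5.npz"); C=cam("wrist",dict(eef_pos=d["p"],tool_rot=d["q"]))
s=toworld("wrist",(326,107),.056,C);l=toworld("wrist",(249,117),.054,C);r=toworld("wrist",(405,101),.054,C)
bl=toworld("wrist",(301,251),.014,C);br=toworld("wrist",(350,251),.014,C)
a=lambda v:np.degrees(np.arctan2(v[1],v[0]))
print(s,l,r,np.hypot(*(r-l)[:2]),a(r-l), a(br-bl)-90, a((bl+br)/2-s))
plan([(-85,.008,.09),(-85,.008,.06),(-85,.008,.040),(-85,.002,.040),(-90,0,.04),(-100,0,.04),(-110,0,.04),(-118,0,.04),(-118,.01,.04),(-118,.01,.075)])
E
```

```text
[ 0.50899285 -0.07035153  0.056     ] [ 0.50457094 -0.10551819  0.054     ] [ 0.51474477 -0.03486499  0.054     ] 0.07138193548769095 81.80591968433964 -13.874705614920387 -13.73173427654951
-85 0.008 0.09 [ 24.6 -26. ] [0.0578, -0.0248, 0.0033, -0.0009]
-85 0.008 0.06 [ 24.6 -26. ] [0.0578, -0.0248, 0.0333, -0.0009]
-85 0.008 0.04 [ 24.6 -26. ] [0.0578, -0.0248, 0.0533, -0.0009]
-85 0.002 0.04 [ 18.6 -26.5] [0.0638, -0.0254, 0.0533, -0.0009]
-90 0 0.04 [ 13.5 -28. ] [0.0689, -0.0269, 0.0533, -0.0009]
-100 0 0.04 [  9.7 -30.1] [0.0726, -0.029, 0.0533, -0.0009]
-110 0 0.04 [  5.2 -31.7] [0.0771, -0.0306, 0.0533, -0.0009]
-118 0 0.04 [  1.2 -32.3] [0.0812, -0.0312, 0.0533, -0.0009]
-118 0.01 0.04 [ 10. -37.] [0.0724, -0.0359, 0.0533, -0.0009]
-118 0.01 0.075 [ 10. -37.] [0.0724, -0.0359, 0.0183, -0.0009]
```

```bash
python3 -m inch '[[0.0578,-0.0248,0.003,0,1],[0.0578,-0.0248,0.033,0,1],[0.0578,-0.0248,0.053,0,1],[0.0638,-0.0254,0.0533,0,1],[0.0689,-0.0269,0.0533,0,1],[0.0726,-0.029,0.0533,0,1],[0.0771,-0.0306,0.0533,0,1],[0.0812,-0.0312,0.0533,0,1],[0.0812,-0.0312,0.0533,0,1]]'; python3 - <<'E'
from h import *
ctip(); o=bot.get_obs(); C=cam("wrist",o); im=bot.camera("wrist"); cv2.imwrite("pics/w6.png",im[:,:,::-1])
im=bot.camera("scene"); cv2.imwrite("pics/s6.png",cv2.resize(im[170:320,230:430,::-1],None,fx=4,fy=4))
E
```

```text
clock: 6.92
eef_pos: [0.5035, -0.1024, 0.0407]
tool_rot: [0.12, 0.993, -0.0, 0.0]
ft_force: [0.6, -0.5, 0.6]
grip_width: 0.0004
clampxy [ 0.0012 -0.0325] z 0.0407 F [ 0.6 -0.5  0.6] t 6.925
```

View pics/w6.png

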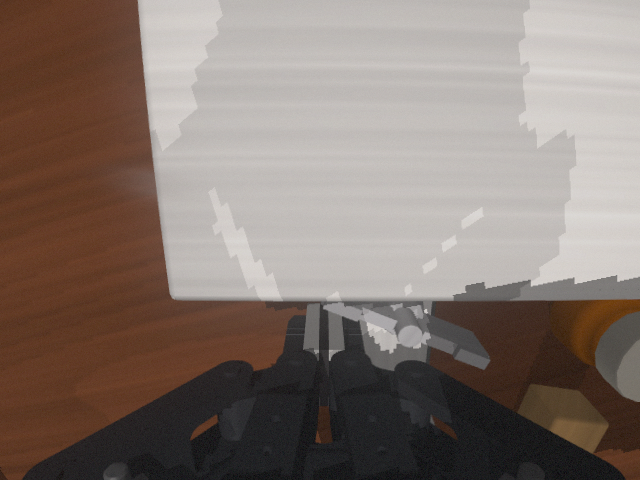

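View pics/s6.png

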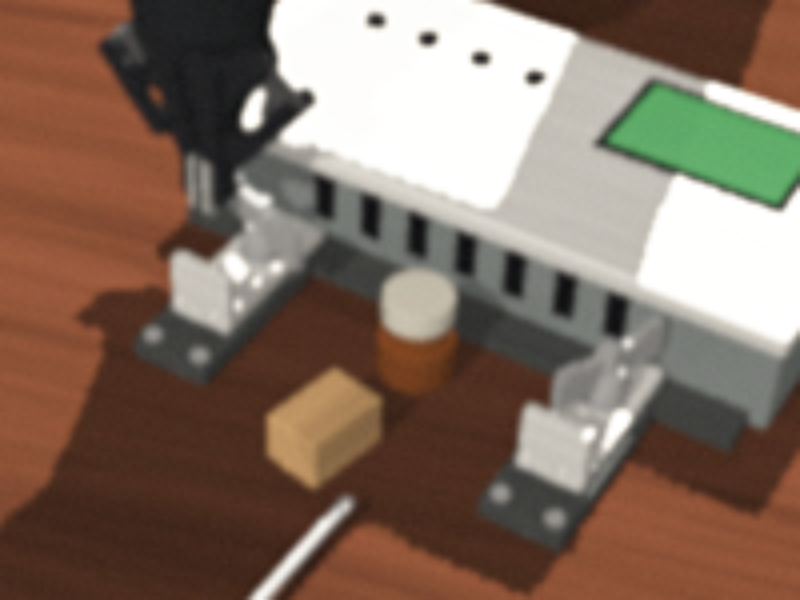

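```bash
python3 - <<'E'
from h import *
plan([(-118,.010,.042),(-118,.010,.075),(70,.006,.075),(70,.006,.04),(64,0,.04),(56,0,.04),(46,0,.04),(36,0,.04),(26,0,.04)])
st=(*cl(*ctr(26)),.04,166.3)
print(); plan([(14,0,.04),(2,0,.04),(-10,0,.04),(-22,0,.04),(-34,0,.04),(-46,0,.04),(-58,0,.04),(-70,0,.04),(-82,0,.04),(-94,0,.04)],start=st)
st=(*cl(*ctr(-94)),.04,166.3)
print(); plan([(-106,0,.04),(-118,0,.04)],start=st)
E
```

```text
-118 0.01 0.042 [ 10. -37.] [-0.0088, -0.0046, -0.0015, -0.0009]
-118 0.01 0.075 [ 10. -37.] [-0.0088, -0.0046, -0.0345, -0.0009]
70 0.006 0.075 [-10.9  33.7] [0.0122, 0.0662, -0.0345, -0.0009]
70 0.006 0.04 [-10.9  33.7] [0.0122, 0.0662, 0.0005, -0.0009]
64 0 0.04 [-2.2 32.2] [0.0036, 0.0647, 0.0005, -0.0009]
56 0 0.04 [ 2.1 32.4] [-0.0007, 0.0648, 0.0005, -0.0009]
46 0 0.04 [ 7.7 31.5] [-0.0064, 0.0639, 0.0005, -0.0009]
36 0 0.04 [13.3 29.3] [-0.012, 0.0618, 0.0005, -0.0009]
26 0 0.04 [18.6 25.7] [-0.0173, 0.0582, 0.0005, -0.0009]

14 0 0.04 [23.9 19.8] [-0.0053, -0.0059, 0.0, -0.0]
2 0 0.04 [27.6 12.3] [-0.009, -0.0134, 0.0, -0.0]
-10 0 0.04 [29.8  7.7] [-0.0112, -0.018, 0.0, -0.0]
-22 0 0.04 [31.4  3. ] [-0.0128, -0.0228, 0.0, -0.0]
-34 0 0.04 [32.  -2.6] [-0.0134, -0.0284, 0.0, -0.0]
-46 0 0.04 [31.2 -8.8] [-0.0126, -0.0345, 0.0, -0.0]
-58 0 0.04 [ 28.7 -15.1] [-0.0101, -0.0408, 0.0, -0.0]
-70 0 0.04 [ 24.4 -20.9] [-0.0058, -0.0466, 0.0, -0.0]
-82 0 0.04 [ 18.3 -25.7] [0.0003, -0.0514, 0.0, -0.0]
-94 0 0.04 [ 12.1 -28.9] [0.0065, -0.0546, 0.0, -0.0]

-106 0 0.04 [  7.1 -31.2] [0.005, -0.0023, 0.0, -0.0]
-118 0 0.04 [  1.2 -32.3] [0.0109, -0.0034, 0.0, -0.0]
```

```bash
python3 -m inch '[[-0.0088,-0.0046,-0.0015,0,1],[-0.0088,-0.0046,-0.036,0,1],[0.0,0.03,-0.036,0,1],[0.0053,0.0705,-0.036,0,1],[0.0053,0.0705,0.0005,0,1],[0.0036,0.0647,0.0005,0,1],[-0.0007,0.0648,0.0005,0,1],[-0.0064,0.0639,0.0005,0,1],[-0.012,0.0618,0.0005,0,1],[-0.0173,0.0582,0.0005,0,1]]'; python3 - <<'E'
from h import *
ctip(); im=bot.camera("wrist"); cv2.imwrite("pics/w7.png",im[:,:,::-1])
E
```

```text
clock: 8.28
eef_pos: [0.5356, -0.0502, 0.0406]
tool_rot: [0.12, 0.993, 0.0, 0.001]
ft_force: [-1.3, 1.3, 0.5]
grip_width: -0.0
clampxy [0.0201 0.0258] z 0.0406 F [-1.3  1.3  0.5] t 8.275
```

View pics/w7.png

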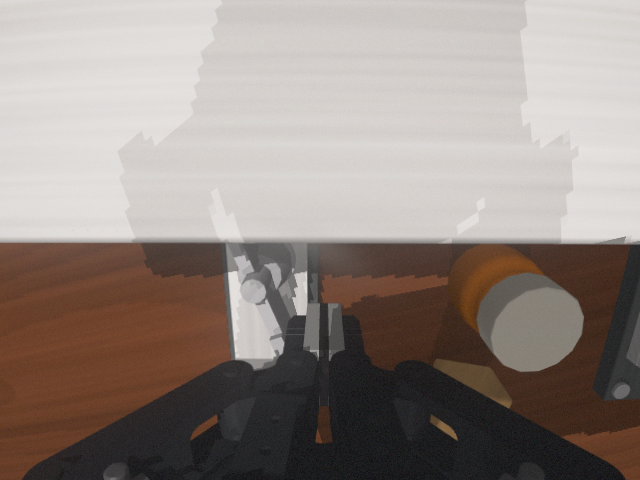

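```bash
python3 -c "
from h import *
ctip()"; python3 -m inch '[[-0.0053,-0.0059,0,0,1],[-0.009,-0.0134,0,0,1],[-0.0112,-0.018,0,0,1],[-0.0128,-0.0228,0,0,1],[-0.0134,-0.0284,0,0,1],[-0.0126,-0.0345,0,0,1],[-0.0101,-0.0408,0,0,1],[-0.0058,-0.0466,0,0,1],[0.0003,-0.0514,0,0,1],[0.0065,-0.0546,0,0,1]]'; python3 - <<'E'
from h import *
ctip(); im=bot.camera("wrist"); cv2.imwrite("pics/w8.png",im[:,:,::-1]); ctip()
E
```

```text
clampxy [0.0208 0.0253] z 0.0405 F [-0.3  0.7  1.4] t 8.325
clock: 9.57
eef_pos: [0.5147, -0.1016, 0.04]
tool_rot: [0.12, 0.993, -0.0, 0.0]
ft_force: [1.5, 0.5, -0.4]
grip_width: 0.0003
clampxy [ 0.012  -0.0291] z 0.04 F [ 1.5  0.5 -0.4] t 9.575
clampxy [ 0.011  -0.0294] z 0.0399 F [ 0.7 -0.2  1.2] t 9.625
```

View pics/w8.png

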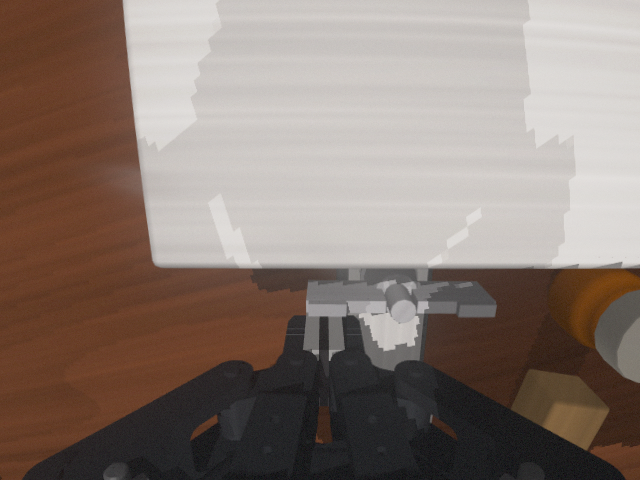

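```bash
python3 -m inch '[[0.005,-0.0023,0,0,1],[0.0109,-0.0034,0,0,1],[0.0021,-0.0081,0,0,1],[0.0021,-0.0081,-0.036,0,1],[0.009,0.029,-0.036,0,1],[0.0161,0.067,-0.036,0,1],[0.0161,0.067,0,0,1],[0.0143,0.0611,0,0,1],[0.010,0.0613,0,0,1],[0.0044,0.0604,0,0,1]]'; python3 - <<'E'
from h import *
ctip(); im=bot.camera("wrist"); cv2.imwrite("pics/w9.png",im[:,:,::-1]); ctip()
st=(*cl(*ctr(46)),.04,166.3)
print(); plan([(34,0,.04),(22,0,.04),(10,0,.04),(-2,0,.04),(-14,0,.04),(-26,0,.04),(-38,0,.04),(-50,0,.04),(-62,0,.04),(-74,0,.04)],start=st)
st=(*cl(*ctr(-74)),.04,166.3)
print(); plan([(-86,0,.04),(-98,0,.04),(-108,0,.04),(-118,0,.04),(-118,.01,.04)],start=st)
E
```

```text
clock: 10.88
eef_pos: [0.5257, -0.0422, 0.0406]
tool_rot: [0.121, 0.993, 0.0, 0.0]
ft_force: [-1.3, 2.0, -0.2]
grip_width: 0.0002
clampxy [0.0085 0.0312] z 0.0406 F [-1.3  2.  -0.2] t 10.875
clampxy [0.0098 0.0312] z 0.0409 F [ 0.7  0.9 -0.5] t 10.925

34 0 0.04 [14.4 28.7] [-0.0067, -0.0028, 0.0, -0.0]
22 0 0.04 [20.5 23.9] [-0.0128, -0.0075, 0.0, -0.0]
10 0 0.04 [25.4 17.4] [-0.0176, -0.014, 0.0, -0.0]
-2 0 0.04 [28.4 10.4] [-0.0207, -0.0211, 0.0, -0.0]
-14 0 0.04 [30.4  6.2] [-0.0227, -0.0252, 0.0, -0.0]
-26 0 0.04 [31.7  1.2] [-0.024, -0.0303, 0.0, -0.0]
-38 0 0.04 [31.9 -4.7] [-0.0242, -0.0361, 0.0, -0.0]
-50 0 0.04 [ 30.6 -10.9] [-0.0228, -0.0424, 0.0, -0.0]
-62 0 0.04 [ 27.5 -17.1] [-0.0197, -0.0486, 0.0, -0.0]
-74 0 0.04 [ 22.5 -22.7] [-0.0148, -0.0541, 0.0, -0.0]

-86 0 0.04 [ 16. -27.] [0.0066, -0.0043, 0.0, -0.0]
-98 0 0.04 [ 10.5 -29.8] [0.012, -0.0071, 0.0, -0.0]
-108 0 0.04 [  6.2 -31.4] [0.0164, -0.0088, 0.0, -0.0]
-118 0 0.04 [  1.2 -32.3] [0.0214, -0.0097, 0.0, -0.0]
-118 0.01 0.04 [ 10. -37.] [0.0125, -0.0144, 0.0, -0.0]
```

View pics/w9.png

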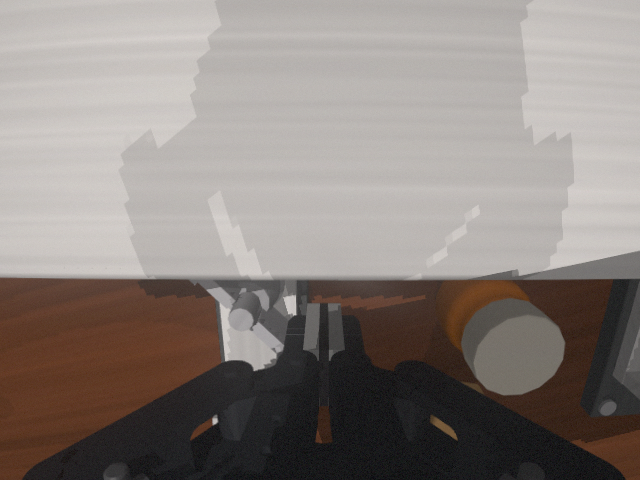

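```bash
python3 -m inch '[[-0.006,-0.0028,0,0,1],[-0.0118,-0.0075,0,0,1],[-0.0162,-0.014,0,0,1],[-0.0192,-0.0211,0,0,1],[-0.0212,-0.0252,0,0,1],[-0.0225,-0.0303,0,0,1],[-0.0227,-0.0361,0,0,1],[-0.0213,-0.0424,0,0,1],[-0.0182,-0.0486,0,0,1],[-0.0133,-0.0541,0,0,1]]'; python3 -m inch '[[0.0066,-0.0043,0,0,1],[0.012,-0.0071,0,0,1],[0.0164,-0.0088,0,0,1],[0.0214,-0.0097,0,0,1],[0.0214,-0.0097,0,0,1]]'; python3 - <<'E'
from h import *
ctip(); im=bot.camera("wrist"); cv2.imwrite("pics/w10.png",im[:,:,::-1]); ctip()
print(rows([(*cl(10e-3,-37e-3),.04,166.3),(*cl(3e-3,0),.076,166.3),(*cl(-4e-3,38e-3),.076,166.3),(*cl(-4e-3,38e-3),.04,166.3)]))
plan([(64,0,.04),(54,0,.04),(44,0,.04)])
E
```

```text
clock: 12.18
eef_pos: [0.5252, -0.0977, 0.04]
tool_rot: [0.12, 0.993, -0.0, 0.0]
ft_force: [1.0, 0.9, -0.6]
grip_width: -0.0001
clock: 12.8
eef_pos: [0.5014, -0.1016, 0.0399]
tool_rot: [0.12, 0.993, -0.0, -0.0]
ft_force: [-0.4, -1.1, -0.1]
grip_width: 0.0001
clampxy [-0.0009 -0.0323] z 0.0399 F [-0.4 -1.1 -0.1] t 12.8
clampxy [-0.0009 -0.0322] z 0.0398 F [-0.7 -0.4 -0.2] t 12.85
[[-0.0109, -0.0047, -0.0002, np.float64(-0.0009)], [-0.0039, 0.0322, -0.0362, np.float64(-0.0009)], [0.0032, 0.0702, -0.0362, np.float64(-0.0009)], [0.0032, 0.0702, -0.0002, np.float64(-0.0009)]]
64 0 0.04 [-2.2 32.2] [0.0014, 0.0645, -0.0002, -0.0009]
54 0 0.04 [ 3.2 32.3] [-0.004, 0.0645, -0.0002, -0.0009]
44 0 0.04 [ 8.8 31.1] [-0.0096, 0.0634, -0.0002, -0.0009]
```

View pics/w10.png

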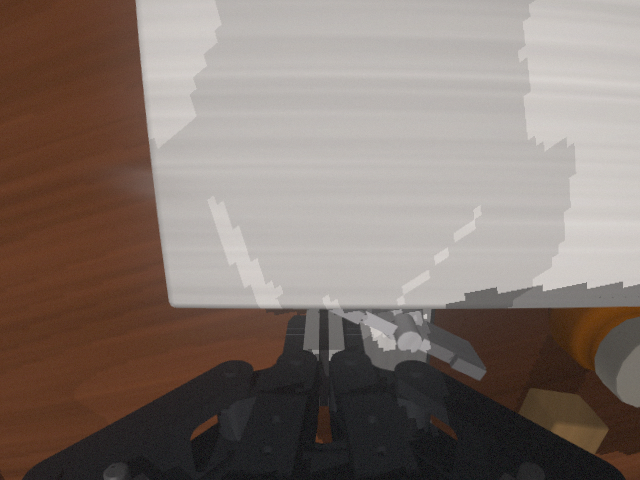

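```bash
python3 -m inch '[[-0.0109,-0.0047,0,0,1],[-0.0109,-0.0047,-0.036,0,1],[-0.0039,0.0322,-0.036,0,1],[0.0032,0.0702,-0.036,0,1],[0.0032,0.0702,0,0,1],[0.0014,0.0645,0,0,1],[-0.004,0.0645,0,0,1],[-0.0096,0.0634,0,0,1],[-0.0096,0.0634,0,0,1]]'; python3 - <<'E'
from h import *
ctip(); im=bot.camera("wrist"); cv2.imwrite("pics/w11.png",im[:,:,::-1]); ctip()
plan([(34,0,.04),(24,0,.04),(14,0,.04),(4,0,.04),(-5,0,.04),(-12,0,.04),(-16,0,.04),(-20,0,.04),(-24,0,.04)])
E
```

```text
clock: 13.98
eef_pos: [0.5282, -0.043, 0.0408]
tool_rot: [0.121, 0.993, 0.0, 0.001]
ft_force: [0.1, 0.1, 1.0]
grip_width: -0.0004
clampxy [0.0112 0.031 ] z 0.0408 F [0.1 0.1 1. ] t 13.975
clampxy [0.011  0.0311] z 0.0408 F [-0.4  0.4  0.8] t 14.025
34 0 0.04 [14.4 28.7] [-0.0034, -0.0024, 0.0008, -0.0012]
24 0 0.04 [19.6 24.9] [-0.0086, -0.0062, 0.0008, -0.0012]
14 0 0.04 [23.9 19.8] [-0.0129, -0.0113, 0.0008, -0.0012]
4 0 0.04 [27.1 13.7] [-0.0161, -0.0174, 0.0008, -0.0012]
-5 0 0.04 [28.9  9.4] [-0.018, -0.0216, 0.0008, -0.0012]
-12 0 0.04 [30.1  7. ] [-0.0192, -0.0241, 0.0008, -0.0012]
-16 0 0.04 [30.7  5.5] [-0.0197, -0.0256, 0.0008, -0.0012]
-20 0 0.04 [31.2  3.8] [-0.0202, -0.0272, 0.0008, -0.0012]
-24 0 0.04 [31.6  2.1] [-0.0206, -0.029, 0.0008, -0.0012]
```

View pics/w11.png

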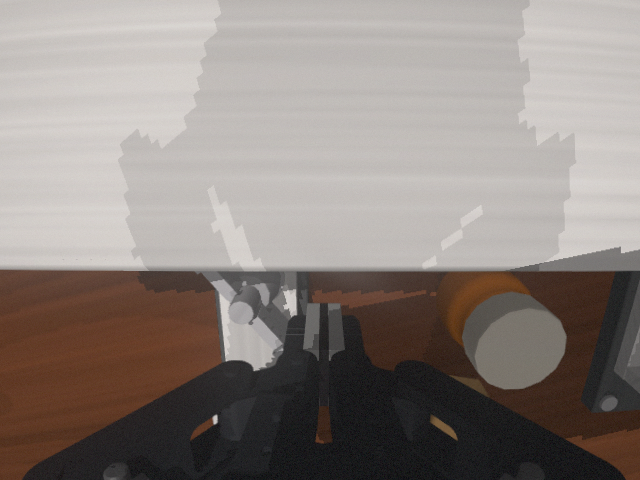

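```bash
python3 -m inch '[[-0.0034,-0.0024,0,0,1],[-0.0086,-0.0062,0,0,1],[-0.0129,-0.0113,0,0,1],[-0.0161,-0.0174,0,0,1],[-0.018,-0.0216,0,0,1],[-0.0192,-0.0241,0,0,1],[-0.0195,-0.025,0,0,1],[-0.0195,-0.025,0,0,1]]'; python3 - <<'E'
from h import *
ctip(); im=bot.camera("wrist"); cv2.imwrite("pics/w12.png",im[:,:,::-1]); ctip()
E
```

```text
clock: 15.02
eef_pos: [0.5397, -0.0707, 0.0399]
tool_rot: [0.12, 0.993, 0.001, 0.0]
ft_force: [0.1, 4.6, -0.0]
grip_width: 0.0002
clampxy [0.0289 0.0069] z 0.0399 F [ 0.1  4.6 -0. ] t 15.025
clampxy [0.0289 0.0069] z 0.0399 F [0.7 3.7 0.7] t 15.075
```

View pics/w12.png

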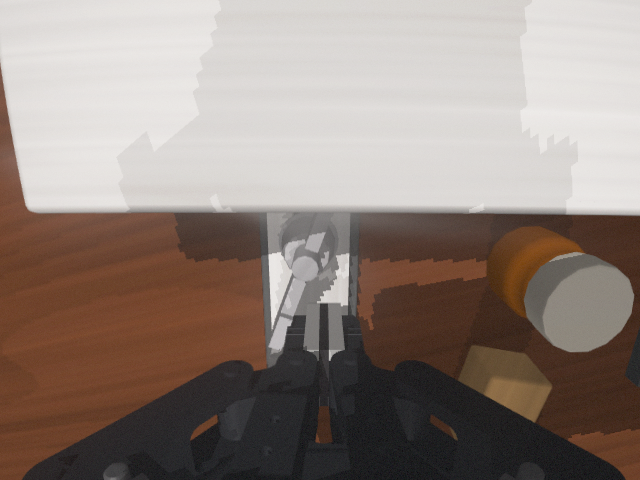

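```bash
python3 -m inch '[[0,-0.001,0,0,1],[0,-0.001,0,0,1]]';python3 -m inch '[[0,-0.0015,0,0,1],[0,-0.0015,0,0,1]]'; python3 -c "
from h import *
ctip()"
```

```text
clock: 15.32
eef_pos: [0.5396, -0.0709, 0.0399]
tool_rot: [0.12, 0.993, 0.001, 0.0]
ft_force: [0.6, 7.7, -0.7]
grip_width: 0.0001
clock: 15.58
eef_pos: [0.5395, -0.0712, 0.0399]
tool_rot: [0.119, 0.993, 0.002, 0.0]
ft_force: [0.4, 9.9, -1.6]
grip_width: 0.0001
clampxy [0.0288 0.0063] z 0.0399 F [ 0.4  9.9 -1.6] t 15.575
```

```bash
python3 -m inch '[[0,-0.002,0,0,1],[0,-0.002,0,0,1]]';python3 -m inch '[[-0.003,0.014,0,0,1],[-0.003,0.014,-0.02,0,1],[-0.003,0.014,-0.07,0,1],[-0.03,0.0,-0.12,0,1],[-0.03,0.0,-0.12,0,1],[-0.03,0.0,-0.12,0,1]]'; python3 - <<'E'
from h import *
o=bot.get_obs(); bot.camera("scene"); 
ctip(); o=bot.get_obs(); im=bot.camera("wrist"); cv2.imwrite("pics/w13.png",im[:,:,::-1]); ctip()
v=im[100:340,200:520,::-1]; cv2.imwrite("pics/w13z.png",cv2.resize(v,None,fx=2.5,fy=2.5,interpolation=cv2.INTER_CUBIC))
np.savez("w13.npz",p=o["eef_pos"],q=o["tool_rot"])
E
```

```text
clock: 15.82
eef_pos: [0.5393, -0.0716, 0.0399]
tool_rot: [0.119, 0.993, 0.004, 0.0]
ft_force: [1.6, 14.1, -0.4]
grip_width: -0.0001
clock: 16.58
eef_pos: [0.5674, -0.0834, 0.1595]
tool_rot: [0.12, 0.993, -0.001, -0.0]
ft_force: [-0.2, 0.2, -1.4]
grip_width: 0.0005
clampxy [0.0579 0.0013] z 0.1586 F [-0.6 -0.1 -0.2] t 16.625
clampxy [0.0575 0.0014] z 0.1581 F [ 0.4  0.4 -1.2] t 16.675
```

View pics/w13z.png

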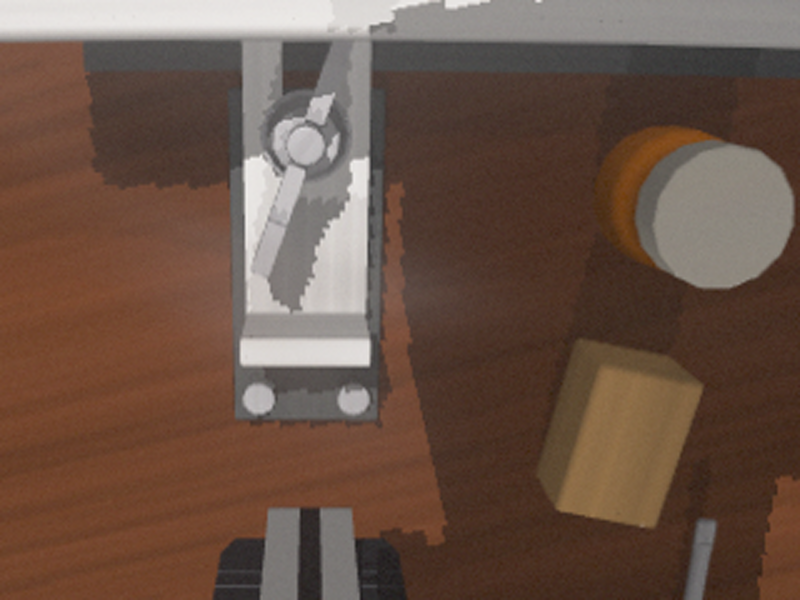

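View pics/w13.png

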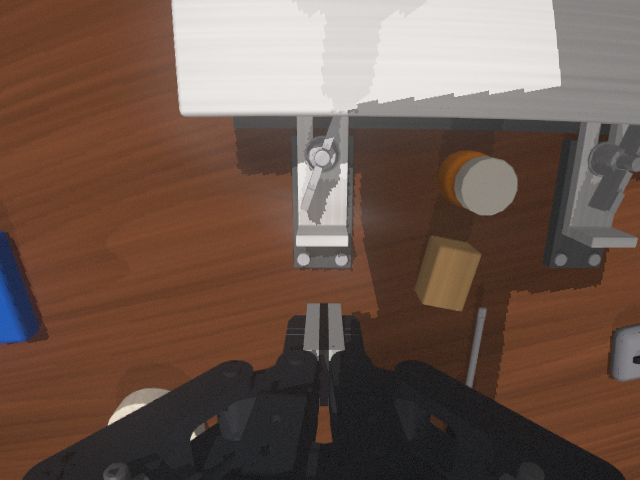

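```bash
python3 - <<'E'
from h import *
d=np.load("w13.npz"); C=cam("wrist",dict(eef_pos=d["p"],tool_rot=d["q"]))
z=lambda a,b:(200+a/2.5,100+b/2.5)
s=toworld("wrist",z(305,145),.056,C);t=toworld("wrist",z(263,275),.054,C);L=toworld("wrist",z(305,366),.05,C)
i=toworld("wrist",z(322,97),.053,C)
a=lambda v:np.degrees(np.arctan2(v[1],v[0]))
print(s,t,L,a(t-s)+13.7,a(t-i)+13.7,np.hypot(*(t-s)[:2]),np.hypot(*(L-s)[:2]))
im=bot.camera("scene"); cv2.imwrite("pics/s13.png",im[:,:,::-1]); im=bot.camera("top"); cv2.imwrite("pics/t13.png",im[:,:,::-1])
a=cv2.imread("pics/top0.png").astype(int); b=im[:,:,::-1].astype(int); 
for p in [("caseL",(226,254)),]: pass
cv2.imwrite("pics/diff.png",np.clip(np.abs(a-b).max(2)*2,0,255).astype(np.uint8))
E
```

```text
[ 0.50954877 -0.07029019  0.056     ] [ 0.5394722  -0.08902918  0.054     ] [ 0.56753498 -0.08469205  0.05      ] -18.35608395416492 -18.85658469177523 0.03530667965473723 0.05974792714358785
```

View pics/s13.png

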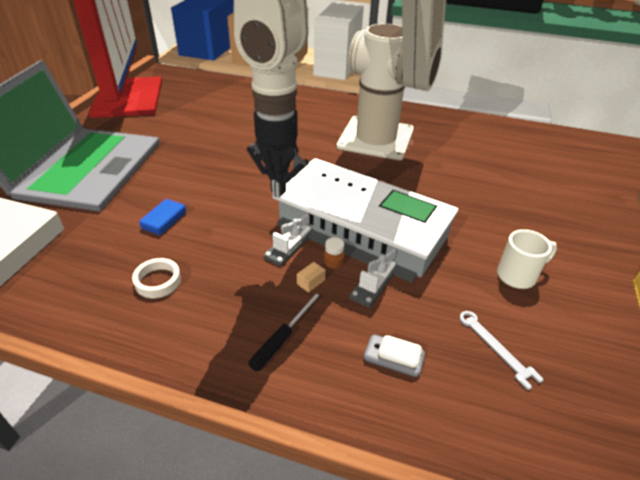

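View pics/t13.png

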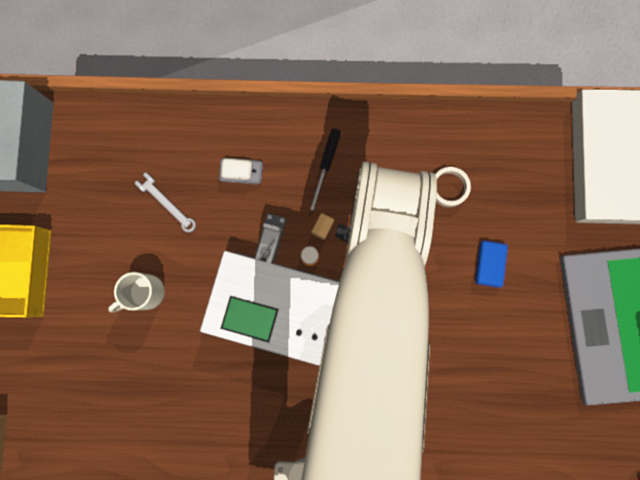

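```bash
python3 -c "
from workcell import bot
print(bot.job_done(), bot.get_obs()['clock'])"
```

```text
the job is handed in; nothing more can be done
the job is handed in; nothing more can be done
```

The slack clamp (the one on the robot's right) is now set: its dog is fully home and its wing nut is tightened to its stop. I handed the job in at about 17 s of the 61 s.

- **Dog:** I pushed the lug with the shut fingertips until it stopped moving and the force climbed from about 2 N to 7 N. In the last picture the lug's outer face is 59.7 mm from the stud, against 60 mm when home.
- **Nut:** Four one-sided fingertip strokes on the side away from the case turned it about 475° clockwise, with no gripping. It ended against a firm stop: the push rose to 14 N while the fingertip moved less than 1 mm. In the last wrist picture the wing points 18.4 to 18.9° clockwise of the clamp axis. Home is 20°, so the gap of just over 1° is about my measuring error. I could not read the nut joint directly.
- **Everything else:** In the last wrist, scene and top pictures, the case, the other clamp and the loose items look to be where they were. The arm hid part of the case in the last top view. I judged these by eye and did not measure them.
- **Robot:** The fingers ended about 158 mm above the bench, touching nothing, with about 1 N at the wrist, the same as at rest. The highest reading during the job was 14 N.

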